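# Start a test adaptor in the thread at the bottom of a plug well

### The arm

A 6-joint arm with a two-finger parallel gripper is mounted at the origin on a cart in front of the work surface, level with it; the furniture and walls round the work are solid. World frame = base frame: x ahead of the robot, y to its left, z up, the work surface at z = 0. Lengths are in mm, angles in rad, forces in N, time in s.
With the tool pointing down it reaches from about 250 to 725 mm from the base axis. Payload 9.7 kg.
Tool frame: the origin (TCP) lies on the centre line of the jaws, within the pads' length; the fingertips stand 17 mm ahead of it and the grasp point (between the pads) lies 2 mm behind it; z points along the fingers, y is the line along which they close (so a half turn about z gives the same grasp; the last joint's range is limited). The gripper opens to 85 mm and grips with 20 to 120 N. Pads are 22 mm wide; open, the fingers measure 114 mm over their backs; the gripper's body (76 mm by 85 mm) begins 54 mm behind the grasp point. The pads swing forward as they close: fully open they stand 13 mm farther back than shut.
Start: joints at [-1.21, 0.087, 0.176, 1.66, 0, 1.571], TCP at [194.16, -514.586, 248.284] pointing down, gripper open.
Joint ranges: [-3.13, 3.13], [-0.85, 1.81], [-1.15, 1.24], [-2.2, 2.28], [-1.44, 1.52], [-3.14, 3.14]. Speed limits (rad/s): [2.22, 2.22, 2.57, 3.14, 3.14, 3.14].

### API

Orientations are given as a 3x3 rotation matrix whose columns are the frame's x, y, z axes.
In Python, from bench import robot, grab_frame, workorder, monitor gives the robot as it stands. The module is installed in compiled form; this text tells all that it offers. Calls block until the motion is done:
- robot.move_to(position, orientation): joint-space move of the TCP to a pose.
- robot.move_linear(position, speed=150, rot=None): straight line of the TCP; rot=None keeps the orientation; speed is the mean speed in mm/s.
- robot.movej(angles): joint-space move.
- robot.grip(opening, effort=None): finger opening in mm; effort is the grip in N (None keeps the last); returns when the fingers have stopped.
- robot.sleep(seconds).
- robot.inverse_kinematics(position, orientation): joint angles nearest the present ones, or None.
- grab_frame(name): name is "scene" or "top" or "wrist"; returns a dict with "img" (480x640x3 uint8, red, green, blue), "camera_matrix" (3x3 intrinsics, pixels), "dist_coeffs" ([k1, k2, p1, p2, k3] as OpenCV has them; the pictures are not rectified), "eye" and "orientation" of the camera in the world. Camera axes: x right, y down, z forward; pixel columns grow to the right and rows downward; lengths in mm; the calibration is good to about 2 mm. A picture is of the moment at which its call begins. There is no depth.
A pose or a line that the arm cannot do raises robot.Unreachable and nothing moves.
- workorder.close_job(): hands the job in; it is judged then, once.
Readings, each from a call of its own:
- monitor.get_time_s(): time.
- monitor.get_q(): joint angles.
- monitor.get_qd(): joint speeds.
- monitor.get_joint_efforts(): joint torques, N m.
- monitor.get_position(): TCP position.
- monitor.get_tool_rot(): TCP orientation.
- monitor.get_wrist_force(): force on the tool from outside, world axes, zero at the start.
- monitor.get_torque(): the same for the moment, N m.
- monitor.get_finger_gap(): finger opening in mm.
- monitor.get_finger_force(): force on a finger pad.
Only numpy, scipy, OpenCV 4.12 (cv2) and the standard library are available. Lean on these libraries where they do the work, as an engineer would, in place of code of your own. Each camera call takes 0.05 s, during which the arm holds its last target. There are 200 camera calls.

### The job

Take the compression-test adaptor out of its wooden stand, lower it foot first into the deep plug well of the cylinder head, and screw it in clockwise (seen from above), pressing it down against the spring pin in the bore until the thread catches and then turning until its collar sits fully home, finger-tight, on the seat at the bottom of the well; then let go of it. Find the start of the thread by feel and never force it (25 N at most against the head, spring included, until it is home), stop as soon as it is finger-tight, and leave the piston, the bearing and the tin where they are.

Things in the scene. Friction and masses are not known exactly. Their poses are not given: they have to be found in the camera images.
- adaptor: compression-test adaptor, one rigid steel piece 177 mm long, 0.2 to 0.3 kg, upright in the stand at first. Origin: centre of its foot; z up along it. Core 12 mm wide to 22 mm; collar 28 mm wide from 22 to 33 mm, its flat underside is the seating face; stem 16 mm; black guide ring 28 mm wide at 76 to 87 mm; hexagon 122 to 158 mm; brass nipple to 177 mm
- adaptor_hex (a point): middle of the adaptor's grip hexagon: 24 mm across flats, 36 mm high, 140 mm above the foot. Axes as the adaptor's; two flats face its +x and -x, so flats come every 60 degrees
- adaptor_thread (a point): lower end of the adaptor's thread, on its axis, 9.5 mm above the foot: coarse right-hand two-start thread up to the collar, round ridges 4.5 mm thick, 22.5 mm over the ridges, lead 20 mm a turn, starts 180 degrees apart. Turned clockwise on the lugs it sinks 20 mm a turn; 1 mm of axial play; once caught it does not turn back by itself when let go
- head: small finned aluminium cylinder head, fixed, 136 mm square, with one vertical well in its middle. Origin: centre of its underside, on the bench; z up. Corner studs reach 98 mm. With the collar fully home the adaptor's origin is 8 mm above this origin, on the same axis
- well_mouth (a point): centre of the well's open top, 110 mm above the head's underside. The well's tube is 60 mm in outer diameter; the well is 32 mm in diameter straight down to the seat, its mouth countersunk to 42 mm over the top 6 mm
- well_seat (a point): centre of the flat ring-shaped seat at the bottom of the well, 80 mm below the mouth; below it a bore 25 mm in diameter. A 10 mm spring pin at the bottom of the bore holds the let-go adaptor 15.5 mm short of home, clear of the thread; it pushes up with 5 N, rising to 8 N at home, so the adaptor must be pressed down until the thread has caught
- well_lugs (a point): centre of the female thread, on the axis 4 mm below the seat: two 4.5 mm thick lugs, facing one another, 14 mm between tips. Which way they point varies and can only be felt. Pressed down unturned, the thread meets them 3 to 13 mm short of home; pressed, it needs about 55 to 235 degrees clockwise to home, then 20 to 45 degrees until tight (0.15 N m; 0.3 is too much), so the spring cannot lift it
- stand: fixed wooden block 76 x 76 x 40 mm with a vertical 25 mm hole in the middle; the adaptor stands in the hole with its collar resting on the block's top, its origin 18 mm above the stand's underside. Origin: centre of the underside; z up.
- piston: bystander: small used grey piston, 43 mm in diameter, 43 mm high, loose, origin at the centre of its underside
- bearing: bystander: ball bearing, 47 mm in diameter, 14 mm high, loose, origin at the centre of its underside
- grease_tin: bystander: round tin with a lid, 72 mm in diameter, 64 mm high, loose, origin at the centre of its underside

How it is judged:
By the outcome, as a careful person would: the job done as asked, in the order asked, and still so for the second after the job is handed in, with the robot touching nothing.
It also fails if it takes over 72 s, if anything falls off the work surface, if the arm or the gripper's body presses on something with over 40 N, if the wrist force passes 120 N, or if a joint passes its speed limit or range.

## Working session

There is one attempt and no reset: what is moved stays moved. The work goes in short steps, each a Python script; the robot and the scene stay as the last script left them, time stands still between calls to the robot, and variables do not carry over. Pictures are saved under pics/ and viewed, at most 10 in all, crops included, and the job is handed in when it is done.

```bash
mkdir -p pics; python3 - <<'E'
from bench import robot, grab_frame, workorder, monitor
import cv2,numpy as np
ims=[]
for n in ("scene","top"):
    f=grab_frame(n); np.savez(n+".npz",**f); ims.append(f["img"])
    cv2.imwrite(f"pics/{n}0.png",f["img"][:,:,::-1])
    print(n,np.round(f["camera_matrix"],1).tolist(),np.round(f["dist_coeffs"],4),np.round(f["eye"],1),np.round(f["orientation"],3).tolist())
print(monitor.get_time_s(),monitor.get_tool_rot().round(3).tolist() if hasattr(monitor.get_tool_rot(),'round') else monitor.get_tool_rot(),monitor.get_wrist_force(),monitor.get_finger_gap())
E
```

```text
scene [[503.8, 0.0, 313.9], [0.0, 503.8, 238.5], [0.0, 0.0, 1.0]] [-0.0134  0.      0.      0.      0.    ] [121.8 420.2 678.3] [[-0.729, -0.436, 0.528], [-0.685, 0.473, -0.555], [-0.008, -0.766, -0.643]]
top [[569.5, 0.0, 311.8], [0.0, 569.5, 244.4], [0.0, 0.0, 1.0]] [-0.1142  0.      0.      0.      0.    ] [ 423.6  -45.8 1028. ] [[-0.021, -0.981, 0.192], [-1.0, 0.023, 0.005], [-0.009, -0.192, -0.981]]
0.1 [[0.936, 0.353, -0.0], [0.353, -0.936, 0.001], [0.0, -0.001, -1.0]] [ 0.46487179 -0.32109291 -0.02366655] 85.24088746168891
```

View pics/scene0.png

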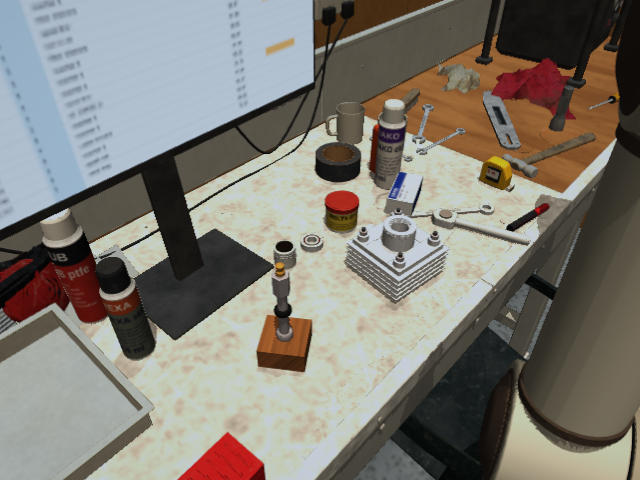

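View pics/top0.png

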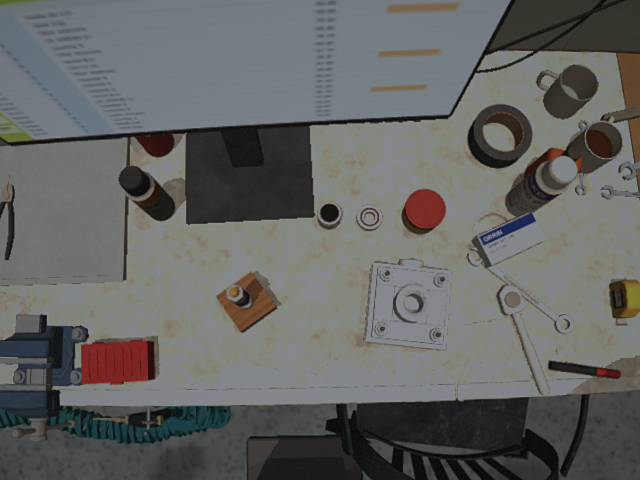

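The scene view shows the adaptor at about (283,300) in its stand and the well mouth at (400,233). In the top view the nipple is near (236,290), the stand at (247,303) and the well at (412,303).

```bash
cat > h.py <<'E'
import numpy as np,cv2
def ray(f,uv):
    n=cv2.undistortPoints(np.array([[uv]],float),np.array(f["camera_matrix"]),np.array(f["dist_coeffs"]))[0,0]
    d=np.array(f["orientation"])@np.array([n[0],n[1],1.]); return np.array(f["eye"],float),d/np.linalg.norm(d)
def plane(f,uv,z):
    e,d=ray(f,uv); return e+d*(z-e[2])/d[2]
def tri(obs):
    A=np.zeros((3,3));b=np.zeros(3)
    for f,uv in obs:
        e,d=ray(f,uv);P=np.eye(3)-np.outer(d,d);A+=P;b+=P@e
    p=np.linalg.solve(A,b); return p,[np.linalg.norm((np.eye(3)-np.outer(ray(f,uv)[1],ray(f,uv)[1]))@(p-ray(f,uv)[0])) for f,uv in obs]
def proj(f,p):
    R=np.array(f["orientation"]).T; return cv2.projectPoints(np.array([p],float),cv2.Rodrigues(R)[0],-R@np.array(f["eye"],float),np.array(f["camera_matrix"]),np.array(f["dist_coeffs"]))[0].ravel()
E
python3 - <<'E'
from h import *
T=dict(np.load("top.npz"));S=dict(np.load("scene.npz"))
print("mouth",tri([(T,(412,303)),(S,(400,231))]))
print("mouth plane",plane(T,(412,303),110),plane(S,(400,231),110))
print("nipple",tri([(T,(235,290)),(S,(280,265))]))
for n,uv in dict(piston=(329,215),bearing=(369,217),tin=(424,208)).items(): print(n,plane(T,uv,40).round())
print("monitor low edge",tri([(T,(448,117)),(S,(313,100))]),plane(T,(250,130),0))
c=np.vstack([cv2.resize(T["img"][r:r+100,c0:c0+130],None,fx=5,fy=5,interpolation=cv2.INTER_CUBIC)[:300] if 0 else cv2.resize(T["img"][r:r+75,c0:c0+100],None,fx=4,fy=4,interpolation=cv2.INTER_CUBIC) for r,c0 in((265,200),(265,362))])
d=np.vstack([cv2.resize(S["img"][r:r+h,c0:c0+100],(400,300),interpolation=cv2.INTER_CUBIC) for r,c0,h in((250,235,75),(205,350,75))])
cv2.imwrite("pics/c1.png",np.hstack([c,d])[:,:,::-1])
E
```

```text
mouth (array([ 502.33552537, -205.06121461,   94.23932055]), [np.float64(2.272227228037447), np.float64(2.2722272280374143)])
mouth plane [ 502.90081951 -201.18687962  110.        ] [ 490.21275928 -189.39514685  110.        ]
nipple (array([520.79166382,  73.18599177, 188.01864046]), [np.float64(0.8394869362980268), np.float64(0.839486936298167)])
piston [670. -73.  40.]
bearing [ 664. -144.   40.]
tin [ 679. -244.   40.]
monitor low edge (array([ 757.44130314, -245.93038557,  256.82381295]), [np.float64(1.926269011680616), np.float64(1.926269011680697)]) [852.05575061  73.40216856   0.        ]
```

View pics/c1.png

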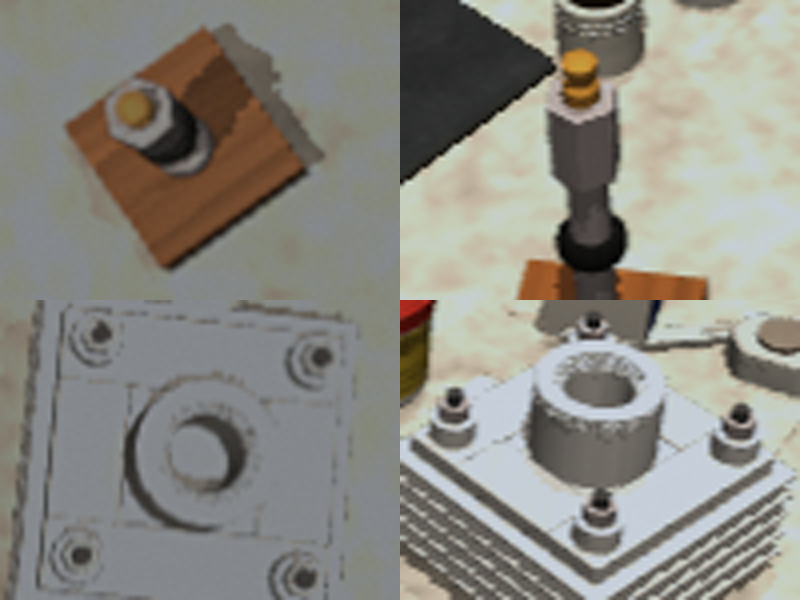

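```bash
python3 - <<'E'
from h import *
T=dict(np.load("top.npz"));S=dict(np.load("scene.npz"))
print("mouth",tri([(T,(414,303)),(S,(399.5,225))]),plane(T,(414,303),110),plane(S,(399.5,225),110))
print("nipple",tri([(T,(233.5,292)),(S,(280,264.5))]),plane(T,(233.5,292),195))
c=lambda x,y:(200+x/4,265+y/4)
q=[plane(T,c(*p),40) for p in((208,28),(305,172),(170,268),(66,128))]
print("stand",np.round(q),np.mean(q,0),[np.linalg.norm(q[i]-q[i-1]) for i in range(4)])
from bench import robot
for p in((-1,)): pass
R=np.array([[1,0,0],[0,-1,0],[0,0,-1.]])
for a in np.arange(0,360,30):
    t=np.radians(a);r=np.array([[np.cos(t),np.sin(t),0],[np.sin(t),-np.cos(t),0],[0,0,-1]])
    for P in((515,72,158),(515,72,290),(500,-198,300),(500,-198,148)):
        s=robot.inverse_kinematics(P,r); print(a,P,None if s is None else np.round(s,2))
E
```

```text
mouth (array([ 502.70970981, -204.98730913,  107.8637685 ]), [np.float64(0.3425495684718035), np.float64(0.34254956847168677)]) [ 502.8148023  -204.43459949  110.        ] [ 500.99875625 -202.83494323  110.        ]
nipple (array([517.76680833,  75.13693309, 192.12475743]), [np.float64(0.35594222278479554), np.float64(0.3559422227848276)]) [517.72015492  74.95138904 195.        ]
stand [[570.  65.  40.]
 [506.  23.  40.]
 [466.  82.  40.]
 [527. 127.  40.]] [517.05773842  74.19647061  40.        ] [np.float64(75.6357209504132), np.float64(76.53040232665755), np.float64(71.27397584790813), np.float64(76.51342014934573)]
0 (515, 72, 158) [ 0.14  0.   -0.09  1.48  0.   -3.  ]
0 (515, 72, 290) [ 0.14  0.03  0.2   1.74  0.   -3.  ]
0 (500, -198, 300) [-0.38  0.08  0.27  1.76  0.    2.76]
0 (500, -198, 148) [-0.38  0.04 -0.06  1.46  0.    2.76]
30 (515, 72, 158) [ 0.14  0.   -0.09  1.48  0.    2.76]
30 (515, 72, 290) [0.14 0.03 0.2  1.74 0.   2.76]
30 (500, -198, 300) [-0.38  0.08  0.27  1.76  0.    2.24]
30 (500, -198, 148) [-0.38  0.04 -0.06  1.46  0.    2.24]
60 (515, 72, 158) [ 0.14  0
[... 1554 characters left out ...]
.42]
270 (515, 72, 158) [ 0.14  0.   -0.09  1.48  0.   -1.43]
270 (515, 72, 290) [ 0.14  0.03  0.2   1.74  0.   -1.43]
270 (500, -198, 300) [-0.38  0.08  0.27  1.76  0.   -1.95]
270 (500, -198, 148) [-0.38  0.04 -0.06  1.46  0.   -1.95]
300 (515, 72, 158) [ 0.14  0.   -0.09  1.48  0.   -1.96]
300 (515, 72, 290) [ 0.14  0.03  0.2   1.74  0.   -1.96]
300 (500, -198, 300) [-0.38  0.08  0.27  1.76  0.   -2.47]
300 (500, -198, 148) [-0.38  0.04 -0.06  1.46  0.   -2.47]
330 (515, 72, 158) [ 0.14  0.   -0.09  1.48  0.   -2.48]
330 (515, 72, 290) [ 0.14  0.03  0.2   1.74  0.   -2.48]
330 (500, -198, 300) [-0.38  0.08  0.27  1.76  0.   -3.  ]
330 (500, -198, 148) [-0.38  0.04 -0.06  1.46  0.   -3.  ]
```

```bash
cat >> h.py <<'E'
def Ry(a):
    t=np.radians(a); return np.array([[np.cos(t),np.sin(t),0],[np.sin(t),-np.cos(t),0],[0,0,-1.]])
E
python3 - <<'E'
from h import *
from bench import robot, grab_frame, monitor
ims=[]
for n,p,a in(("w1",(503,-205,300),330),("w2",(460,-205,300),330),("a1",(518,75,330),330),("a2",(470,75,330),330)):
    robot.move_to(p,Ry(a)); f=grab_frame("wrist"); np.savez(n+".npz",**f); ims.append(f["img"])
    print(n,np.round(f["eye"],1),np.round(f["orientation"],2).tolist(),monitor.get_time_s(),np.round(monitor.get_wrist_force(),2))
    print(proj(f,(503,-205,110)),proj(f,(518,75,195)))
print(f["camera_matrix"],f["dist_coeffs"])
s=[cv2.resize(i,(400,300)) for i in ims]
cv2.imwrite("pics/w.png",np.vstack([np.hstack(s[:2]),np.hstack(s[2:])])[:,:,::-1])
E
```

```text
w1 [ 568.6 -243.8  425.4] [[-0.5, -0.83, -0.26], [-0.87, 0.48, 0.15], [0.0, 0.29, -0.96]] 3.9417 [-0.3  -0.3  -0.24]
[315.8286186 224.5981585] [ 24.20888834 393.15420586]
w2 [ 524.7 -243.8  426.2] [[-0.5, -0.83, -0.25], [-0.87, 0.48, 0.15], [0.0, 0.29, -0.96]] 4.2833 [ 0.69 -0.31  0.03]
[292.26676547 185.11574502] [-12.21625093 354.69383506]
a1 [584.   35.7 455.1] [[-0.5, -0.83, -0.26], [-0.87, 0.48, 0.15], [0.0, 0.29, -0.96]] 5.4417 [-0.25  0.64  0.  ]
[575.33993521  89.4767989 ] [315.18238832 241.34991678]
a2 [534.8  35.1 456.3] [[-0.5, -0.83, -0.25], [-0.87, 0.48, 0.15], [0.0, 0.29, -0.96]] 5.8 [ 0.33  0.59 -0.27]
[557.71199596  40.57491162] [283.13283754 188.99302859]
[[337.27961839   0.         317.00865446]
 [  0.         337.27961839 245.26034837]
 [  0.           0.           1.        ]] [-0.03195111  0.          0.          0.          0.        ]
```

View pics/w.png

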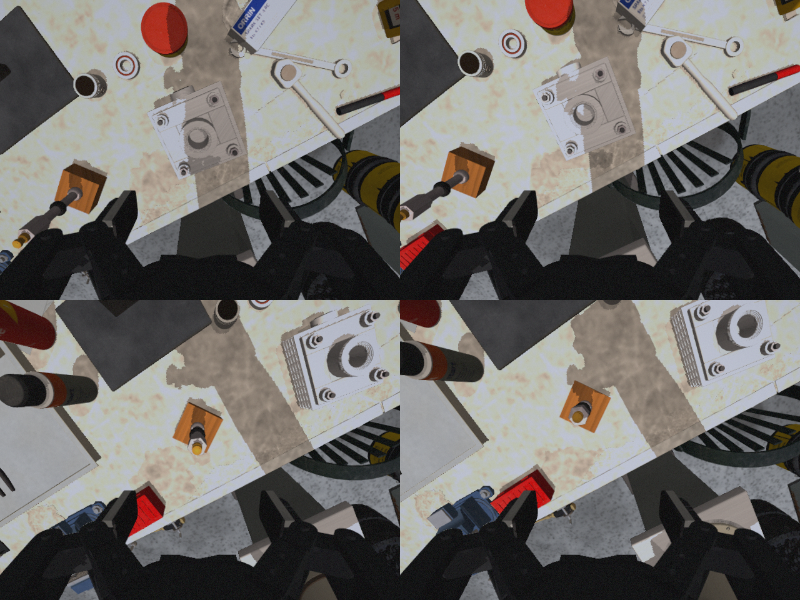

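The wrist views show the well near (316,222) and (294,186) at full scale, and the nipple near (315,240) and (283,188). Next I'll enlarge these.

```bash
python3 - <<'E'
from h import *
s=[]
for n,c in(("w1",(316,222)),("w2",(292,182)),("a1",(315,230)),("a2",(283,180))):
    i=np.load(n+".npz")["img"]; x,y=c[0]-40,c[1]-30; s.append(cv2.resize(i[y:y+60,x:x+80],(400,300),interpolation=cv2.INTER_CUBIC))
cv2.imwrite("pics/w_z.png",np.vstack([np.hstack(s[:2]),np.hstack(s[2:])])[:,:,::-1])
E
```

```text
(no output)
```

View pics/w_z.png

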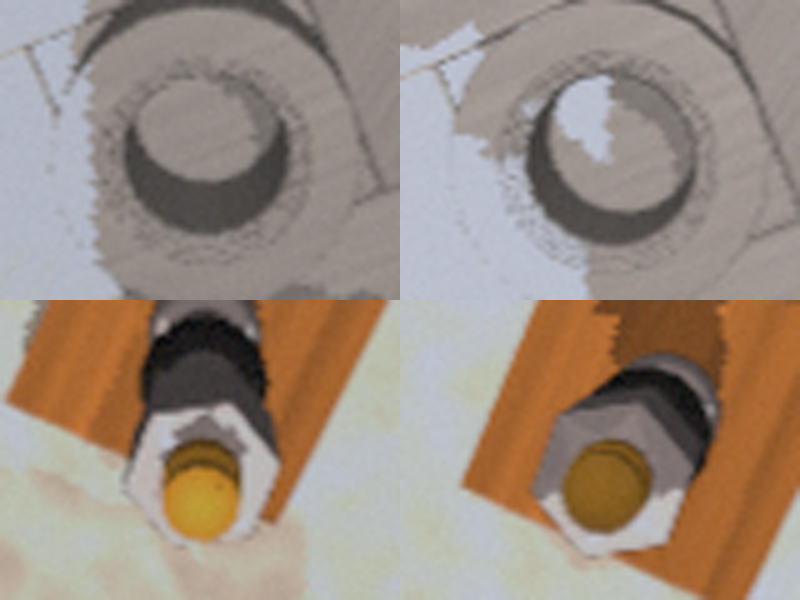

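The bore rim centres are at about (317,222.5) and (294,183.5). The hexagon top centres are at about (315,234) and (286,185), and its corners are clear in the second view.

```bash
python3 - <<'E'
from h import *
F={n:dict(np.load(n+".npz")) for n in("w1","w2","a1","a2","top","scene")}
O=dict(w1=(276,192),w2=(252,152),a1=(275,200),a2=(243,150))
c=lambda n,x,y:(O[n][0]+(x+.5)/5-.5,O[n][1]+(y+.5)/5-.5)
for nm,A,B in(("cone110",(207,156),(212,160)),("bore104",(206,153),(211,158))):
    print(nm,tri([(F["w1"],c("w1",*A)),(F["w2"],c("w2",*B))]),tri([(F["w1"],c("w1",*A)),(F["w2"],c("w2",*B)),(F["top"],(414,303))])[0],[plane(F[n],c(n,*q),float(nm[-3:])) .round(1)for n,q in(("w1",A),("w2",B))])
print("bore diam",np.linalg.norm(plane(F["w1"],c("w1",123,153),104)-plane(F["w1"],c("w1",290,153),104)))
print("hextop",tri([(F["a1"],c("a1",201,172)),(F["a2"],c("a2",215,175))]),plane(F["a1"],c("a1",201,172),176),plane(F["a2"],c("a2",215,175),176))
print("nip",tri([(F["a1"],c("a1",200,205)),(F["a2"],c("a2",204,190)),(F["top"],(233.5,292))]))
for n,cs in(("a1",[(124,182),(155,112),(232,104),(278,162)]),("a2",[(135,187),(167,112),(240,92),(290,165),(265,240),(195,255)])):
    P=np.array([plane(F[n],c(n,*q),176) for q in cs]); m=P[:,:2].mean(0) if n=="a2" else (P[0]+P[3])[:2]/2
    d=P[:,:2]-m; an=np.degrees(np.arctan2(d[:,1],d[:,0])); print(n,m,an.round(1),np.linalg.norm(d,axis=1).round(1), (np.degrees(np.angle(np.exp(6j*np.radians(an)).mean()))/6)%60)
E
```

```text
cone110 (array([ 503.102547  , -206.49582914,  105.75970244]), [np.float64(0.13166130906185633), np.float64(0.13166130906180817)]) [ 502.97780039 -206.00603715  103.26607831] [array([ 504. , -206.9,  110. ]), array([ 503.4, -207.1,  110. ])]
bore104 (array([ 503.42021094, -206.40674085,  104.30031941]), [np.float64(0.0823858908406217), np.float64(0.08238589084062885)]) [ 503.25551162 -206.03746889  102.17669292] [array([ 503.4, -206.3,  104. ]), array([ 503.4, -206.5,  104. ])]
bore diam 32.621744968363295
hextop (array([518.75878139,  74.71804318, 174.80174575]), [np.float64(0.30601379135776174), np.float64(0.30601379135778245)]) [519.02873477  74.85894949 176.        ] [518.82842814  74.24170869 176.        ]
nip (array([518.24606621,  75.20367118, 192.06229472]), [np.float64(0.3766517057305782), np.float64(0.6247417524315327), np.float64(0.2603672412660208)])
a1 [519.03817976  74.8800702 ] [  67.6    6.3  -54.  -112.4] [13.3 13.1 13.1 13.3] 6.894997650419065
a2 [518.696716    74.25750994] [  67.7    6.3  -48.  -112.  -173.2  134. ] [13.5 12.9 14.2 12.5 13.3 13.7] 9.108390860153044
```

```bash
python3 - <<'E'
from h import *
from bench import robot, grab_frame, monitor
A=308;x,y=518.8,74.7
st=lambda t:print(t,round(monitor.get_time_s(),2),np.round(monitor.get_position(),1),np.round(monitor.get_wrist_force(),2),np.round(monitor.get_torque(),3),round(monitor.get_finger_gap(),1),round(monitor.get_finger_force(),1))
robot.grip(60)
robot.move_to((x,y,300),Ry(A)); st("above")
robot.move_linear((x,y,156),speed=120); st("down")
robot.grip(20,effort=60); st("grip")
robot.move_linear((x,y,161),speed=30); st("lift5")
f=grab_frame("wrist");np.savez("g1.npz",**f)
robot.move_linear((x,y,300),speed=120); st("up")
robot.sleep(.3); st("up")
f=grab_frame("scene");np.savez("g2.npz",**f)
g=np.load("g1.npz")["img"]
cv2.imwrite("pics/g.png",np.hstack([cv2.resize(g,(400,300)),cv2.resize(f["img"][120:390,150:510],(400,300))])[:,:,::-1])
E
```

```text
above 6.62 [518.7  74.7 299.4] [ 0.16 -0.07 -0.14] [-0.034  0.017 -0.004] 60.0 0.0
down 7.97 [519.2  74.8 156.8] [-0.82  0.68  0.59] [0.021 0.002 0.011] 59.9 0.0
grip 8.38 [519.   74.7 156.5] [-0.3   0.23  3.25] [ 0.04  -0.013  0.03 ] 22.9 58.6
lift5 8.7 [518.7  74.7 160.9] [ 0.32 -0.38 -2.9 ] [ 0.034 -0.056  0.018] 23.2 58.8
up 10.06 [518.6  74.7 299.3] [-0.21 -0.24 -2.93] [-0.01  -0.038  0.015] 23.1 58.8
up 10.36 [518.7  74.7 299.7] [ 0.17 -0.03 -1.3 ] [ 0.002 -0.03   0.039] 23.4 58.8
```

View pics/g.png

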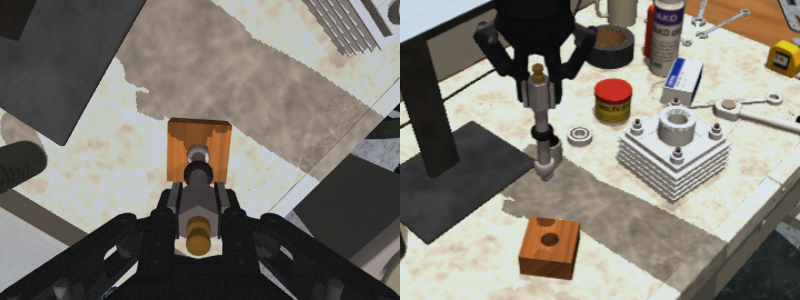

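The adaptor is held upright and clear of the stand. Now I'll go to the well and descend with the forces watched.

```bash
cat >> h.py <<'E'
from bench import robot, monitor
def rd(n=10):
    return np.mean([np.r_[monitor.get_wrist_force(),monitor.get_torque()] for _ in range(n)],0)
E
python3 - <<'E'
from h import *
x,y,A=503.4,-206.4,308
robot.move_to((x,y,300),Ry(A)); robot.sleep(.4)
t0=monitor.get_time_s(); a=[rd(10) for _ in range(3)]; print(np.round(a,2),monitor.get_time_s()-t0)
tare=np.mean(a,0); np.save("tare.npy",tare); print(np.round(monitor.get_position(),2),np.round(monitor.get_position(),2))
z=300
while z>164:
    dz=20 if z>256 else 6
    z=max(z-dz,164)
    robot.move_linear((x,y,z),speed=80)
    w=rd()-tare
    if np.linalg.norm(w[:2])>3 or w[2]>3: robot.sleep(.1); w=rd()-tare
    print(z,round(monitor.get_time_s(),2),np.round(w,2),np.round(monitor.get_position(),1))
    if np.linalg.norm(w[:3])>7: print("STOP"); break
E
```

```text
[[-0.65  0.36 -2.21 -0.01  0.    0.03]
 [-0.65  0.36 -2.21 -0.01  0.    0.03]
 [-0.65  0.36 -2.21 -0.01  0.    0.03]] 0.0
[ 503.57 -205.89  300.04] [ 503.57 -205.89  300.04]
280 12.3 [ 1.29 -0.62  1.   -0.01  0.02 -0.03] [ 503.2 -206.3  279.8]
260 12.7 [ 1.29  0.19  0.88 -0.02 -0.01 -0.09] [ 503.3 -206.4  260.1]
240 13.1 [ 0.94 -0.28  0.43 -0.03  0.05 -0.01] [ 503.3 -206.3  240. ]
234 13.35 [-0.2  -0.55  0.34  0.08  0.01 -0.06] [ 503.3 -206.4  233.8]
228 13.6 [ 0.34 -0.14 -0.08  0.01  0.   -0.08] [ 503.3 -206.3  227.6]
222 13.85 [ 0.8  -0.29  0.13  0.01  0.01 -0.01] [ 503.2 -206.3  221.5]
216 14.1 [ 1.81 -0.68  0.7   0.04 -0.01  0.08] [ 503.2 -206.3  215.5]
210 14.35 [ 0.45 -0.24  0.44  0.05  0.03 -0.03] [ 503.2 -206.3  209.5]
204 14.6 [ 0.63 -1.03  0.33 -0.02  0.02 -0.04] [ 503.2 -206.3  203.5]
198 14.85 [ 0.39 -0.91  0.87  0.02  0.01 -0.07] [ 503.2 -206.3  197.5]
192 15.1 [ 0.34 -0.55  1.02 -0.01  0.03 -0.02] [ 503.2 -206.3  191.5]
186 15.35 [ 0.52  0.29 -0.14 -0.02 -0.01 -0.02] [ 503.2 -206.3  185.5]
180 15.6 [ 0.13  0.6  -0.11 -0.06  0.01 -0.03] [ 503.2 -206.3  179.5]
174 15.85 [ 1.28  0.86 -0.69  0.02 -0.    0.01] [ 503.2 -206.3  173.5]
168 16.1 [ 0.89 -1.    0.47  0.02 -0.07 -0.06] [ 503.2 -206.3  167.5]
164 16.35 [ 0.99 -0.15 -0.06  0.01  0.01 -0.01] [ 503.3 -206.4  163.7]
```

```bash
cat >> h.py <<'E'
def rs(n=5,dt=.01):
    o=[]
    for _ in range(n): o.append(np.r_[monitor.get_wrist_force(),monitor.get_torque()]); robot.sleep(dt)
    return np.mean(o,0)
E
python3 - <<'E'
from h import *
x,y=503.4,-206.4
robot.sleep(.2); tare=rs(20); np.save("tare.npy",tare); print(np.round(tare,2),monitor.get_time_s())
z=164
while z>146.5:
    z-=.7
    robot.move_linear((x,y,z),speed=15)
    w=rs(4)-tare
    print(round(z,1),round(monitor.get_time_s(),2),np.round(w,2),np.round(monitor.get_position(),1))
    if w[2]>11.5 or np.linalg.norm(w[:3])>14: print("STOP"); break
E
```

```text
[-0.08 -0.2  -2.13  0.01 -0.    0.  ] 16.7167
163.3 17.0 [ 0.83  0.29 -0.01  0.    0.02 -0.01] [ 503.4 -206.4  163.3]
162.6 17.28 [ 0.41 -0.07  0.12 -0.03  0.01  0.01] [ 503.4 -206.4  162.6]
161.9 17.57 [ 0.5   0.47  1.81 -0.02 -0.03 -0.02] [ 503.5 -206.4  162. ]
161.2 17.85 [-0.7  -0.04  4.51 -0.01  0.12 -0.01] [ 503.5 -206.5  161.6]
160.5 18.13 [ 0.08  0.6   4.71 -0.04 -0.01  0.03] [ 503.5 -206.5  160.6]
159.8 18.42 [ 0.76 -0.07  4.84 -0.03 -0.07 -0.02] [ 503.5 -206.4  159.8]
159.1 18.7 [ 0.39  0.55  5.65 -0.05 -0.12  0.  ] [ 503.4 -206.4  159.1]
158.4 18.98 [ 0.62  0.42  5.47 -0.02 -0.17 -0.02] [ 503.4 -206.4  158.4]
157.7 19.27 [ 0.44 -0.07  5.55 -0.03 -0.23  0.01] [ 503.4 -206.4  157.7]
157.0 19.55 [ 0.72  0.35  5.75 -0.03 -0.2   0.  ] [ 503.4 -206.4  157. ]
156.3 19.83 [ 0.33  0.08  6.25 -0.05 -0.2  -0.01] [ 503.4 -206.4  156.3]
155.6 20.12 [ 0.77  0.15  5.76 -0.01 -0.21 -0.02] [ 503.4 -206.4  155.6]
154.9 20.4 [ 1.06  0.05  6.08 -0.04 -0.23  0.  ] [ 503.4 -206.4  154.9]
154.2 20.68 [ 0.7  -0.24  6.48 -0.03 -0.22 -0.01] [ 503.4 -206.4  154.2]
153.5 20.97 [ 0.35  0.37  8.7   0.05 -0.03  0.01] [ 503.5 -206.5  153.9]
152.8 21.25 [-0.7   0.41 11.97  0.1   0.21 -0.03] [ 503.5 -206.5  153.7]
STOP
```

Spring contact came at TCP z ≈ 161.8 and lug contact at 153.9. That puts home near 146.3, about 135° away.

```bash
cat > scr.py <<'E'
from h import *
import json,sys
x,y=503.4,-206.4; tare=np.load("tare.npy")
a,z=json.load(open("az.json")); step=float(sys.argv[1]); N=int(sys.argv[2]); Ft=float(sys.argv[3]); zhome=float(sys.argv[4]); tmax=float(sys.argv[5])
for i in range(N):
    p=monitor.get_position()
    a-=step
    robot.move_linear((x,y,z),speed=15,rot=Ry(a)); w=rs(6)-tare; p=monitor.get_position()
    print(round(a,1),round(z,2),round(monitor.get_time_s(),2),np.round(w,2),np.round(p,1),round(monitor.get_finger_gap(),1))
    if w[5]>tmax-.04: w=(w+rs(10)-tare)/2; print("  recheck",w.round(3))
    if np.linalg.norm(w[:3])>18 or w[5]>tmax: print("STOP"); break
    z=z-(step/18 if p[2]>zhome+.3 else 0)+np.clip(.08*(w[2]-Ft),-.4,.4)
    z=max(z,zhome-3)
    if p[2]<zhome+.4 and step>3: print("NEAR HOME"); break
json.dump([a,z],open("az.json","w"))
E
echo '[308,152.8]' > az.json; python3 scr.py 5 34 12 146.3 0.12
```

```text
303.0 152.8 21.55 [-0.37  0.03 10.01 -0.04  0.13 -0.04] [ 503.5 -206.5  153.4] 23.3
298.0 152.36 21.85 [-0.94 -0.41 11.29 -0.05  0.2  -0.04] [ 503.4 -206.6  153.1] 23.3
293.0 152.03 22.15 [-0.92  0.11 11.8  -0.08  0.24 -0.05] [ 503.5 -206.6  152.8] 23.4
288.0 151.73 22.45 [-0.71  0.44 11.37 -0.11  0.23 -0.05] [ 503.5 -206.6  152.5] 23.3
283.0 151.41 22.75 [-0.62  0.25 11.87 -0.13  0.19 -0.02] [ 503.5 -206.6  152.2] 23.3
278.0 151.12 23.05 [-0.6   0.29 11.85 -0.04  0.27 -0.06] [ 503.5 -206.6  152. ] 23.1
273.0 150.83 23.35 [-0.69  0.54 11.99  0.02  0.31 -0.06] [ 503.5 -206.5  151.7] 23.2
268.0 150.55 23.65 [-0.68  0.66 11.92  0.02  0.21 -0.04] [ 503.5 -206.6  151.5] 23.7
263.0 150.27 23.95 [-1.02  0.33 11.97  0.06  0.28 -0.04] [ 503.4 -206.5  151.1] 23.5
258.0 149.99 24.25 [-1.72  1.37 12.57  0.27  0.51 -0.07] [ 503.3 -206.3  150.8] 23.3
253.0 149.75 24.55 [-1.56  1.14 12.91  0.28  0.56 -0.07] [ 503.3 -206.3  150.6] 23.4
248.0 149.55 24.85 [-2.03  1.3  12.06  0.3   0.65 -0.05] [ 503.2 -206.3  150.2] 23.0
243.0 149.27 25.15 [-2.51  1.76 12.69  0.43  0.83 -0.06] [ 503.  -206.2  150. ] 2
[... 500 characters left out ...]
  148.5] 23.2
208.0 147.8 27.25 [-3.97  2.72 12.97  0.9   1.24 -0.07] [ 502.6 -205.9  148.3] 23.2
203.0 147.6 27.55 [-4.14  3.57 12.94  0.98  1.25 -0.06] [ 502.7 -205.8  148.1] 23.1
198.0 147.4 27.85 [-3.83  3.21 12.7   0.99  1.24 -0.05] [ 502.6 -205.8  147.7] 23.1
193.0 147.18 28.15 [-4.11  3.67 12.25  1.08  1.25 -0.07] [ 502.6 -205.8  147.5] 23.1
188.0 146.92 28.45 [-3.97  3.37 12.23  1.14  1.25 -0.06] [ 502.6 -205.7  147.3] 22.9
183.0 146.66 28.75 [-4.58  4.05 12.38  1.21  1.28 -0.03] [ 502.5 -205.7  147. ] 23.2
178.0 146.41 29.05 [-4.72  4.15 12.36  1.3   1.3  -0.06] [ 502.5 -205.6  146.8] 23.2
173.0 146.16 29.35 [-4.74  4.92 13.27  1.4   1.32 -0.08] [ 502.5 -205.5  146.6] 23.6
NEAR HOME
```

It follows the thread at 20 mm a turn, but side load is building. I'll let x and y comply and use finer steps near home.

```bash
sed -i 's/^    a-=step/    a-=step; x,y=(x+.06*w[0],y+.06*w[1]) if i else (x-.4,y+.4)/' scr.py
python3 scr.py 2.5 14 12 146.0 0.12
```

```text
170.5 145.99 29.65 [-3.35  4.08 13.24  1.18  1.04 -0.04] [ 502.4 -205.3  146.6] 23.4
168.0 145.95 29.95 [-2.940e+00  4.080e+00  1.291e+01  1.040e+00  8.900e-01 -1.000e-02] [ 502.3 -205.1  146.6] 23.7
165.5 145.88 30.25 [-2.540e+00  3.330e+00  1.254e+01  9.600e-01  7.800e-01 -1.000e-02] [ 502.2 -205.   146.5] 23.3
163.0 145.79 30.55 [-2.42  2.83 12.86  0.89  0.71  0.02] [ 502.2 -204.8  146.5] 23.1
160.5 145.72 30.85 [-2.210e+00  2.690e+00  1.322e+01  8.100e-01  6.300e-01 -1.000e-02] [ 502.1 -204.7  146.5] 23.5
158.0 145.68 31.15 [-1.820e+00  2.600e+00  1.305e+01  7.000e-01  5.500e-01 -1.000e-02] [ 502.  -204.6  146.5] 23.3
155.5 145.62 31.45 [-2.050e+00  2.250e+00  1.342e+01  6.200e-01  5.400e-01 -1.000e-02] [ 501.9 -204.5  146.4] 23.6
153.0 145.6 31.75 [-1.270e+00  2.440e+00  1.222e+01  5.200e-01  5.000e-01  1.000e-02] [ 501.9 -204.5  146.4] 22.9
150.5 145.47 32.05 [-1.71  1.53 13.28  0.46  0.54  0.02] [ 501.8 -204.4  146.4] 23.5
148.0 145.44 32.35 [-1.95  1.82 13.5   0.37  0.54  0.03] [ 501.7 -204.3  146.4] 23.2
145.5 145.42 32.65 [-1.87  1.82 13.61  0.32  0.49  0.  ] [ 501.6 -204.3  146.4] 23.2
143.0 145.41 32.95 [-1.66  1.44 12.8   0.25  0.41  0.02] [ 501.6 -204.2  146.4] 23.3
140.5 145.33 33.25 [-1.220e+00  1.380e+00  1.328e+01  1.800e-01  3.400e-01 -1.000e-02] [ 501.5 -204.1  146.4] 23.2
138.0 145.3 33.55 [-1.41  1.43 13.46  0.1   0.29 -0.  ] [ 501.5 -204.1  146.3] 23.4
```

```bash
sed -i 's/^x,y=503.4,-206.4/x,y=501.6,-204.2/; s/ else (x-.4,y+.4)//; s/(x+.06\*w\[0\],y+.06\*w\[1\]) if i/(x+.03*w[0],y+.03*w[1]) if i else (x,y)/' scr.py
python3 scr.py 1.5 16 12 147.5 0.15
```

```text
136.5 145.41 33.85 [-1.35  1.55 13.    0.16  0.37  0.09] [ 501.6 -204.2  146.3] 23.0
135.0 145.49 34.15 [-1.2   1.49 11.75  0.12  0.3   0.1 ] [ 501.6 -204.1  146.3] 23.2
133.5 145.47 34.45 [-1.07  0.95 12.08  0.09  0.28  0.06] [ 501.6 -204.1  146.3] 23.3
132.0 145.48 34.75 [-1.19  0.65 11.44  0.05  0.23  0.1 ] [ 501.6 -204.1  146.3] 23.1
130.5 145.44 35.05 [-0.86  1.08 12.06  0.07  0.17  0.1 ] [ 501.6 -204.1  146.3] 23.5
129.0 145.44 35.35 [-0.66  1.27 11.11  0.06  0.07  0.11] [ 501.6 -204.   146.3] 23.1
127.5 145.37 35.65 [-0.25  1.2  11.55  0.1  -0.02  0.09] [ 501.6 -204.   146.2] 22.9
126.0 145.33 35.95 [ 1.00e-02  1.10e+00  1.16e+01  1.20e-01 -1.10e-01  1.40e-01] [ 501.7 -203.9  146.2] 23.1
  recheck [-0.124  1.26  11.612  0.108 -0.102  0.148]
124.5 145.3 36.33 [-0.31  1.41 11.48  0.1  -0.13  0.14] [ 501.7 -203.9  146.2] 23.4
  recheck [-0.237  1.448 11.471  0.118 -0.145  0.153]
STOP
```

Torque is at the specified 0.15 N m. I'll take it just past that for margin against sensor noise, then let go.

```bash
sed -i 's/^x,y=501.6,-204.2/x,y=501.7,-204.0/' scr.py; python3 scr.py 1.5 5 10 147.5 0.175; python3 - <<'E'
from h import *
tare=np.load("tare.npy"); w=rs(30)-tare; print(w.round(3),monitor.get_time_s(),np.round(monitor.get_q(),2))
E
```

```text
123.0 145.3 36.72 [-1.37  1.57 11.98  0.16  0.06  0.18] [ 501.9 -203.9  146.2] 23.1
  recheck [-1.128  1.485 11.836  0.172  0.053  0.18 ]
STOP
[-0.704  1.797 11.825  0.176  0.037  0.176] 37.05 [-0.39  0.05 -0.06  1.46  0.    0.61]
```

```bash
python3 - <<'E'
from h import *
from bench import grab_frame
R=Ry(123); tare=np.load("tare.npy")
robot.move_linear((501.8,-203.9,146.0),speed=10,rot=R); print((rs(10)-tare).round(2))
robot.grip(60); print(np.round(monitor.get_position(),1),monitor.get_finger_gap(),(rs(10)-tare).round(2))
robot.move_linear((502,-204,215),speed=80); robot.move_linear((502,-204,300),speed=150)
f=grab_frame("wrist"); s=grab_frame("scene"); t=grab_frame("top"); np.savez("e_top.npz",**t); np.savez("e_s.npz",**s)
print(monitor.get_time_s())
cv2.imwrite("pics/e.png",np.hstack([cv2.resize(f["img"],(400,300)),cv2.resize(s["img"][150:330,270:510],(400,300),interpolation=cv2.INTER_CUBIC)])[:,:,::-1])
T=[t["img"]];print([proj(s,(503,-206,z)).round(1) for z in(185,166)])
E
```

```text
[-0.06  1.18  8.15  0.03 -0.16  0.2 ]
[ 501.7 -203.9  145.7] 59.91358668941469 [ 0.1   0.29  2.02  0.01  0.   -0.01]
39.7917
[array([404. , 189.5]), array([402.9, 198.5])]
```

View pics/e.png

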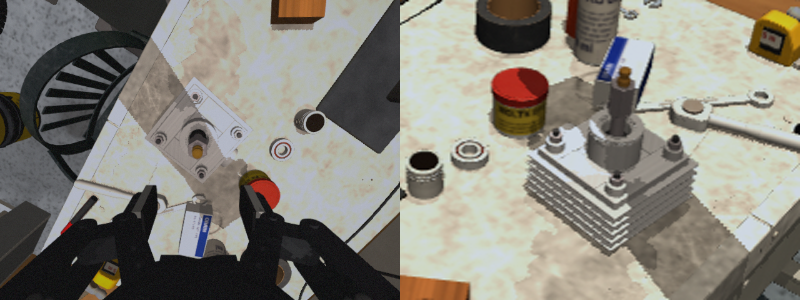

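The adaptor stands upright in the well. Its nipple top is at scene pixel (406,191), against (404,189.5) predicted for home. The piston, bearing and tin look undisturbed, and the gripper is clear.

```bash
python3 -c "
from bench import workorder
print(workorder.close_job())"
```

```text
the job is handed in; nothing more can be done
None
```

The adaptor is screwed home in the plug well, finger-tight at about 0.18 N m (head force stayed under 16 N) and released; the piston, bearing and tin were left where they were, and the job was handed in at about 40 s.

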